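Stack a small pump in its sprung nest and hold the cover down for the screws

TASK

Assemble the little pump in the sprung nest: set the pump body (the thick block) squarely between the four corner posts and let go of it, lay the spacer on it in the same way, then put the cover on top with its stub upward. Press the cover steadily straight down with the gripper against the nest's spring until the upper face of its square flange is level with the tops of the corner posts (about 10 mm down from where it first rests, 12 N on the spring), never pushing the sprung platen to the bottom of its travel. Finish while still holding the cover pressed down there, so that a mate can put in the screws, and leave the wrench, screwdriver and jar where they are.

Things in the scene. Friction and masses are not known exactly. Their poses are not given: they have to be found in the camera images.
- nest: Assembly nest, fixed to the bench: grey base plate 110 x 110 x 14 mm with four L-shaped steel corner posts around a square pocket 59.6 mm wide inside. Post walls are 7 mm thick and reach 9 mm along the pocket's sides from each corner; the middle 41 mm of each side is open for fingers. Origin: centre of the underside, on the bench; x, y along the pocket's sides, z up.
- nest_rim (a point): Centre of the pocket's mouth at the height of the corner posts' tops, 103 mm above the bench. The top 6 mm of the posts flare outward by about 4 mm as a lead-in.
- platen_top (a point): Centre of the upper face of the sprung platen, a 55 mm square dark steel plate 8 mm thick that is the pocket's floor: 45 mm above the bench when not pressed. Axes as the nest's.
- platen (a joint): How far the platen is pressed down, in m: 0 up, 0.024 at the bottom of its travel. The spring pushes up with 5 N at 0 and 0.7 N more per mm (12 N at 0.010, the wanted hold; 19 N at 0.020); the 5 N carries the whole stack (about 0.4 kg) without sinking.
- pump_body: Pump housing: aluminium block, 56 x 56 mm square seen from above, 32 mm high, with a blind round bore 33 mm wide and 24 mm deep in its top; 0.2 kg. Origin: centre of the underside; sides along x and y, z up. Lies upright on the bench. Any quarter turn will do.
- spacer: Spacer: steel square frame, 56 x 56 mm square seen from above, 20 mm high, with a round 37 mm hole right through; 0.07 kg. Origin: centre of the underside; sides along x and y, z up. Lies flat on the bench. Any quarter turn will do.
- cover: Pump cover: aluminium square flange, 56 x 56 mm, 16 mm thick, with a square stub 28 x 28 mm, 36 mm high, in its middle to hold it by (52 mm high in all); 0.12 kg. Origin: centre of the flange's underside; sides of flange and stub along x and y, z up. Stands on the bench stub upward. In the unpressed stack its flange lies 97 to 113 mm above the bench. Any quarter turn will do.
- wrench: Bystander: steel wrench 190 mm long lying on the bench along its x axis. Leave alone.
- screwdriver: Bystander: screwdriver 200 mm long lying on the bench along its x axis, beyond the nest. Leave alone.
- jar: Bystander: glass jar 64 mm across, 85 mm high, with a dark lid, standing beyond the nest. Origin: centre of its underside. Leave alone.
There are look-alikes about, which are no part of the job. Of the things that look like the spacer, the smallest one is meant.

How it is judged:
By the outcome, as a careful person would: the job done as asked, in the order asked, and still so for the second after the job is handed in, while the arm keeps its last pose, push and grip.
It also fails if it takes over 72 s, if anything falls off the work surface, if the arm or the gripper's body presses on something with over 40 N, if the wrist force passes 120 N, or if a joint passes its speed limit or range.

ROBOT

A 6-joint arm with a two-finger parallel gripper is mounted at the origin on the work surface. World frame = base frame: x ahead of the robot, y to its left, z up, the work surface at z = 0. Lengths are in m, angles in degrees, forces in N, time in s.
With the tool pointing down it reaches from about 0.4 to 0.825 m from the base axis. Payload 7 kg.
Tool frame: the origin (TCP) lies on the front face of the gripper's body, between the roots of the fingers; the fingertips stand 66 mm ahead of it and the grasp point (between the pads) lies 47 mm ahead of it (ctrl.grasp_offset is the z of the grasp point in the tool frame, in m); z points along the fingers, y is the direction in which the jaws open and shut (so a half turn about z gives the same grasp; the last joint's range is limited). The gripper opens to 88 mm and grips with 3 to 60 N. Pads are 19 mm wide; open, the fingers measure 130 mm over their backs; the gripper's body (78 mm by 193 mm) begins 47 mm behind the grasp point.
Start: joints at [-47.951, 20.546, 0.682, 0, -70.136, -16.507], TCP at [0.291, -0.609, 0.292] pointing down, gripper open.
Joint ranges: [-176.03, 176.03], [-82.01, 121.73], [-58.28, 71.71], [-173.87, 95.51], [-174.79, -0.11], [-173.66, 173.66]. Speed limits (degrees/s): [136.94, 136.94, 172.46, 180, 180, 180].

INTERFACE

Orientations are given as [roll, pitch, yaw] about the fixed x, y, z axes, in that order (R = Rz(yaw) Ry(pitch) Rx(roll)).
In Python, from plant import ctrl gives the robot as it stands.
- The arm moves only by the shell command python3 -m creep 'ROWS'. ROWS is JSON, a list of rows, each a list of 7 numbers: the turn, a rotation vector about the tool's x, y, z in rad, then the shift along the tool's x, y, z in m, then the opening, from 0 (shut) to 1 (fully open). In form: [[wx, wy, wz, dx, dy, dz, grip], ...]. A call has 1 to 12 rows; each row is the pose to reach, as a shift and turn from the pose commanded when the call began, along the tool's axes at that moment; what a row does not reach only later rows make up. A row lasts 1/12 s, in which the tool goes at most 41.7 mm and 7.16 degrees, less where a joint would pass 70% of its speed; a pose out of reach is approached as far as the arm can. A call with a gripper value outside its range is refused whole. The fingers move at their own pace and stop on an object; the grip force is fixed at half the most. Time passes only in rows, so rows that repeat a pose let the fingers close. It gives the time, the measured TCP pose, the force and the opening at its end, in the units of the state.
- ctrl.get_obs(): the state, without advancing time (a new reading comes with each control period).
- ctrl.snapshot(name): name is "side" or "top"; returns the picture (480x640x3 uint8, blue, green, red); there is no depth.
- ctrl.camera_model(name): a dict with "K" (3x3 intrinsics, pixels), "rvec" (rotation vector, rad) and "tvec" (3), from world to camera coordinates, as OpenCV has them. Camera axes: x right, y down, z forward; pixel columns grow to the right and rows downward; lengths in m; the calibration is good to about 2 mm. A picture is of the moment at which its call begins. camera_model takes no time and is no camera call.
- ctrl.close_job(): hands the job in, once; it reports no verdict.
The state is a dict: "clock": time; "joint_pos": joint angles; "qvel": joint speeds; "tau": joint torques, N m; "tool_pos": TCP position; "orientation": TCP orientation; "force": force on the tool from outside, world axes, zero at the start; "moment": the same for the moment, N m; "opening": finger opening in m.
Only numpy, scipy, OpenCV 4.12 (cv2) and the standard library are available. Lean on these libraries where they do the work, as an engineer would, in place of code of your own. Each camera call takes 0.05 s, during which the arm holds its last target.

## Working session

There is one attempt and no reset: what is moved stays moved. The work goes in short steps, Python scripts to look and compute and a shell command to move; the robot and the scene stay as the last step left them, time stands still between calls to the robot, and variables do not carry over. Pictures are saved under pics/ and viewed, and the job is handed in when it is done.

```bash
ls; mkdir -p pics
python3 - <<'E'
from plant import ctrl
import cv2
print(ctrl.get_obs())
for n in ("side","top"):
    m=ctrl.camera_model(n); print(n,m)
    cv2.imwrite(f"pics/{n}0.png",ctrl.snapshot(n))
print(ctrl.grasp_offset)
E
```

```text
pics
{'clock': 0.0, 'joint_pos': array([-4.79517000e+01,  2.05921004e+01,  6.34606639e-01, -1.80234466e-02,
       -7.01351361e+01, -1.65069958e+01]), 'qvel': array([ 0.0163503 , -0.03747848, -0.06285042,  0.09251879, -0.00980318,
        0.00757367]), 'tau': array([ 4.12677355e-04, -5.82720888e+01,  2.93054116e+01,  6.99736789e+00,
        6.74028648e-03, -1.71280631e-04]), 'tool_pos': array([ 0.29085623, -0.60871602,  0.291228  ]), 'orientation': array([ 1.79906373e+02, -1.00765663e-02, -1.54464826e+02]), 'force': array([-0.30556297, -0.35822521, -0.15536947]), 'moment': array([-0.01539998, -0.00016312, -0.03681376]), 'opening': 0.0876842798444928}
side {'K': array([[518.17479214,   0.        , 316.84518883],
       [  0.        , 518.17479214, 248.70306682],
       [  0.        ,   0.        ,   1.        ]]), 'rvec': array([ 0.50037479, -2.65969792,  1.30157747]), 'tvec': array([0.5235661 , 0.22749578, 0.85090559])}
top {'K': array([[595.59465782,   0.        , 324.02883172],
       [  0.        , 595.59465782, 240.95767477],
       [  0.        ,   0.        ,   1.        ]]), 'rvec': array([ 2.19424748, -2.19353854,  0.06859964]), 'tvec': array([-0.0535934 ,  0.57035415,  1.24952392])}
0.0468
```

View pics/top0.png

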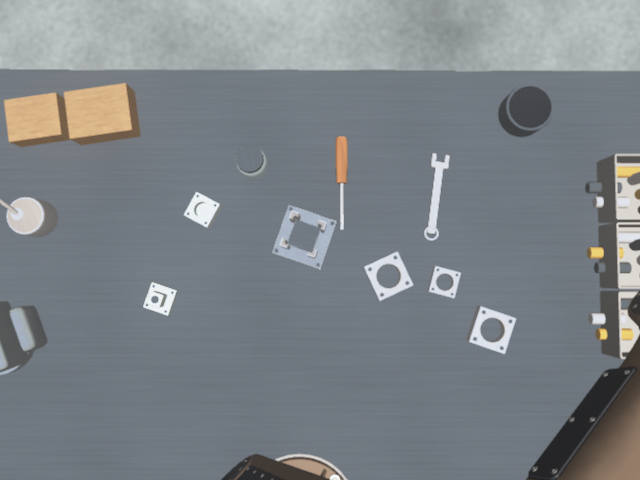

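View pics/side0.png

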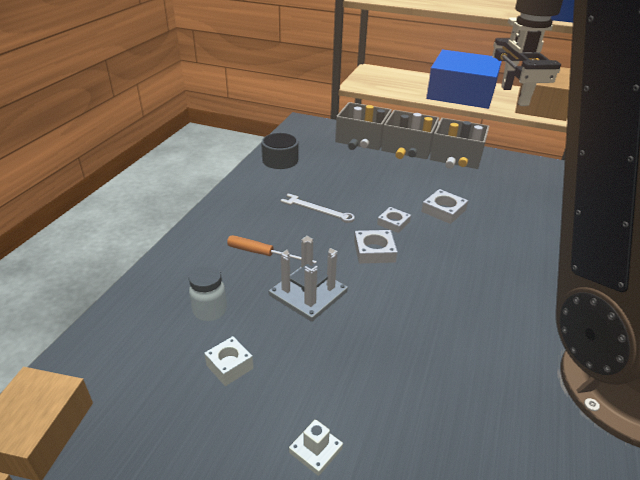

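The top view shows the nest at (305,237), body (202,209), cover (160,299), and three spacer-like frames, the smallest at (445,282). The larger ones are at (389,276) and (493,329). The side view confirms the body has a bore and the cover has its stub up.

```bash
cat > h.py <<'E'
import numpy as np,cv2
from plant import ctrl
def ray(n,px):
    m=ctrl.camera_model(n);R=cv2.Rodrigues(m["rvec"])[0];t=np.asarray(m["tvec"]).reshape(3)
    u=cv2.undistortPoints(np.array(px,float).reshape(-1,1,2),m["K"],None).reshape(-1,2)
    d=np.c_[u,np.ones(len(u))]@R
    return -R.T@t,d
def plane(n,px,z):
    c,d=ray(n,px); return c+d*((z-c[2])/d[:,2])[:,None]
def proj(n,P):
    m=ctrl.camera_model(n); return cv2.projectPoints(np.array(P,float).reshape(-1,3),m["rvec"],m["tvec"],m["K"],None)[0].reshape(-1,2)
E
python3 - <<'E'
from h import *
for n in("top","side"): print(n,"cam at",ray(n,[[320,240]])[0])
im=cv2.imread("pics/top0.png"); hs=cv2.cvtColor(im,cv2.COLOR_BGR2HSV)
crops=[im[y-30:y+30,x-30:x+30] for x,y in[(202,209),(160,299),(445,282)]]+[im[237-40:237+40,305-40:305+40]]
cv2.imwrite("pics/crop1.png",np.vstack([np.hstack([cv2.resize(c,(300,300),interpolation=cv2.INTER_NEAREST) for c in crops[i:i+2]]) for i in(0,2)]))
for nm,(x,y),z in[("body",(202,209),.032),("cover",(160,299),.016),("spacer",(445,282),.02),("lookA",(389,276),.02),("lookB",(493,329),.02)]:
    m=((hs[...,2]>195)).astype(np.uint8)
    cs,_=cv2.findContours(m,cv2.RETR_EXTERNAL,cv2.CHAIN_APPROX_NONE)
    c=min(cs,key=lambda c:np.hypot(*(np.array(cv2.minAreaRect(c)[0])-(x,y)))+(1e3 if cv2.contourArea(c)<150 else 0))
    r=cv2.minAreaRect(plane("top",c.reshape(-1,2),z)[:,:2].astype(np.float32))
    print(nm,np.round(r[0],4),np.round(r[1],4),round(r[2],1),cv2.contourArea(c))
E
```

```text
top cam at [ 0.49662246 -0.04804865  1.28083707]
side cam at [0.31646416 0.68579908 0.69242052]
body [0.6365 0.2053] [0.057 0.057] 62.0 682.5
cover [0.4487 0.2945] [0.0564 0.0567] 71.2 672.0
spacer [ 0.4843 -0.308 ] [0.0558 0.0562] 75.2 657.5
lookA [ 0.4967 -0.1891] [0.0787 0.0787] 24.7 1323.5
lookB [ 0.3835 -0.4076] [0.0788 0.0791] 71.6 1349.0
```

View pics/crop1.png

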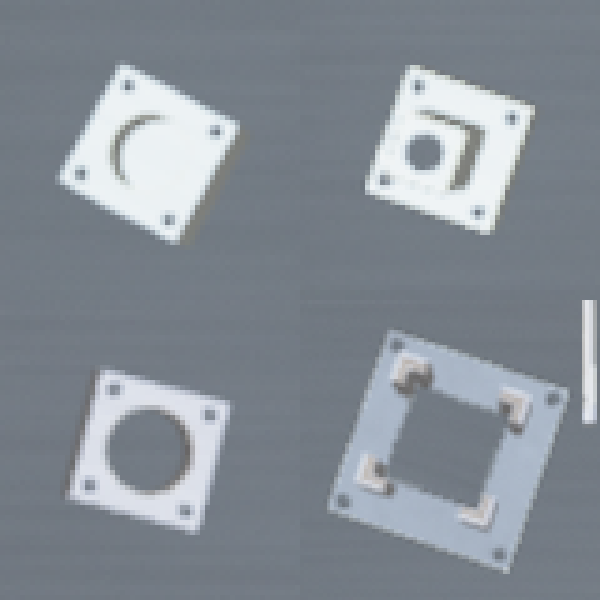

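The crops show clean outlines, so the three parts are identified: 56 mm for these, about 79 mm for the look-alikes. Next I'll measure the nest using its base plate, then its post tops in both views.

Run:
```python
from h import *
im=cv2.imread("pics/top0.png")
print("bg",im[237,255],"plate",im[215,290],im[260,300], "nest centre",im[237,305])
d=np.abs(im.astype(int)).sum(2)
for th in (420,440,460,480):
    m=(d>th).astype(np.uint8); m[:,336:]=0; m[:,:265]=0;m[:195]=0;m[280:]=0
    cs,_=cv2.findContours(m,cv2.RETR_EXTERNAL,cv2.CHAIN_APPROX_NONE)
    c=max(cs,key=cv2.contourArea)
    r=cv2.minAreaRect(plane("top",c.reshape(-1,2),.014)[:,:2].astype(np.float32))
    print(th,np.round(r[0],4),np.round(r[1],4),round(r[2],1))
    # post tops: brightish, pinkish
hs=cv2.cvtColor(im,cv2.COLOR_BGR2HSV)
m=((hs[...,2]>165)&(im[...,2].astype(int)>=im[...,0].astype(int)-3)).astype(np.uint8);m[:,336:]=0; m[:,:265]=0;m[:195]=0;m[280:]=0
n,l,st,ce=cv2.connectedComponentsWithStats(m)
print(st[1:,4],ce[1:])
pts=np.argwhere(m)[:,::-1]
r=cv2.minAreaRect(plane("top",pts,.103)[:,:2].astype(np.float32));print("posts",r)
c=im[200:275,268:343]; cv2.imwrite("pics/nest1.png",np.hstack([cv2.resize(c,(400,400),interpolation=cv2.INTER_NEAREST),cv2.resize(cv2.imread("pics/side0.png")[225:325,260:360],(400,400),interpolation=cv2.INTER_NEAREST)]))
```

```text
bg [130 121 113] plate [219 213 208] [196 181 169] nest centre [131 122 115]
420 [ 0.58   -0.0106] [0.1107 0.1106] 71.1
440 [ 0.5801 -0.0107] [0.1107 0.1103] 71.0
460 [ 0.5802 -0.0105] [0.1101 0.1102] 71.0
480 [ 0.58   -0.0107] [0.1094 0.1101] 71.1
[24 19 22 16] [[293.41666667 214.79166667]
 [321.42105263 224.47368421]
 [283.63636364 242.59090909]
 [311.625      252.875     ]]
posts ((0.5802364349365234, -0.010332949459552765), (0.0672888457775116, 0.06737260520458221), 71.04889678955078)
```

View pics/nest1.png

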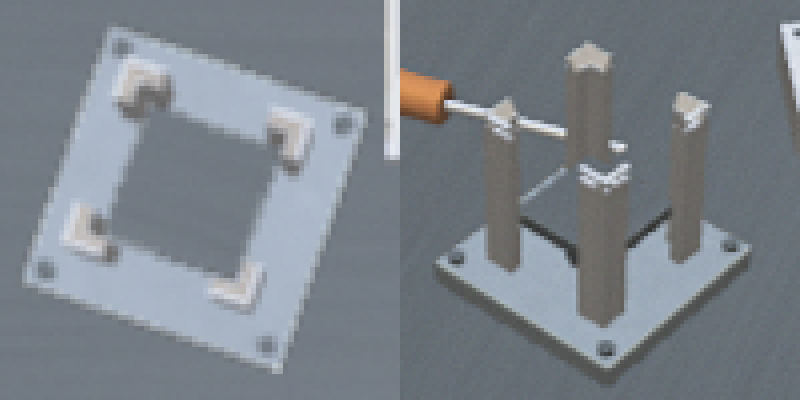

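Both planes put the nest at (0.580, -0.0105), yaw 71°. I'll cross-check against the side camera, then compute the first move.

```bash
cat >> h.py <<'E'
from scipy.spatial.transform import Rotation as Ro
def go(x,y,z,yaw,off=None):
    o=ctrl.get_obs(); R=Ro.from_euler("xyz",o["orientation"],degrees=True)
    T=Ro.from_euler("xyz",[180,0,yaw],degrees=True)
    d=R.inv().apply(np.array([x,y,z])-o["tool_pos"]); w=(R.inv()*T).as_rotvec()
    print("row",np.round(w,4),np.round(d,4),"rows>=",max(np.linalg.norm(d)/.0417,np.degrees(np.linalg.norm(w))/7.16))
    print("t",o["clock"],"pos",o["tool_pos"],"ori",o["orientation"],"F",o["force"],"op",o["opening"])
E
python3 - <<'E'
from h import *
im=cv2.imread("pics/side0.png")
g=im.min(2)
for nm,(u,v),z in[("body",(229,353),.032),("cover",(316,448),.016),("spacer",(394,216),.02)]:
    m=(g>(195 if nm!="spacer" else 170)).astype(np.uint8)
    cs,_=cv2.findContours(m,cv2.RETR_EXTERNAL,cv2.CHAIN_APPROX_NONE)
    c=min(cs,key=lambda c:np.hypot(*(np.array(cv2.minAreaRect(c)[0])-(u,v)))+(1e3 if cv2.contourArea(c)<150 else 0))
    r=cv2.minAreaRect(plane("side",c.reshape(-1,2),z)[:,:2].astype(np.float32)); print(nm,r)
j=plane("top",[[251,160]],.085);print("jar",j)
go(.6365,.2053,.26,152)
E
```

```text
body ((0.6377458572387695, 0.20804370939731598), (0.055034466087818146, 0.0557783804833889), 62.34065628051758)
cover ((0.44938892126083374, 0.298059344291687), (0.05474375560879707, 0.055042803287506104), 71.07707214355469)
spacer ((0.4853484034538269, -0.305449515581131), (0.05527354031801224, 0.05542895197868347), 74.16633605957031)
jar [[0.73064175 0.09488878 0.085     ]]
row [ 1.300e-03 -8.000e-04  9.344e-01] [-0.6628  0.5855  0.0321] rows>= 21.221007805823632
t 0.1 pos [ 0.29089409 -0.60873395  0.29133134] ori [ 1.79915170e+02 -8.34256497e-03 -1.54462554e+02] F [ 0.45361018 -0.69400118  0.39413976] op 0.08780661850982252
```

```bash
python3 -m creep '[[0,0,0.935,-0.663,0.585,0.032,1],[0,0,0.935,-0.663,0.585,0.032,1],[0,0,0.935,-0.663,0.585,0.032,1],[0,0,0.935,-0.663,0.585,0.032,1],[0,0,0.935,-0.663,0.585,0.032,1],[0,0,0.935,-0.663,0.585,0.032,1],[0,0,0.935,-0.663,0.585,0.032,1],[0,0,0.935,-0.663,0.585,0.032,1],[0,0,0.935,-0.663,0.585,0.032,1],[0,0,0.935,-0.663,0.585,0.032,1],[0,0,0.935,-0.663,0.585,0.032,1],[0,0,0.935,-0.663,0.585,0.032,1]]'; python3 -c "
from h import *
go(.637,.2065,.2,152)"
```

```text
clock: 1.1
tool_pos: [0.4777, -0.1696, 0.275]
orientation: [180.0, -0.0, 152.0]
force: [1.3, 0.1, 0.2]
opening: 0.0873
row [ 0.0001 -0.     -0.0006] [0.0362 0.4068 0.075 ] rows>= 9.957945877289632
t 1.1 pos [ 0.47773465 -0.16958818  0.27497833] ori [ 1.79991989e+02 -6.86585697e-04  1.51966395e+02] F [1.29999341 0.0966876  0.20766642] op 0.08726969718589363
```

```bash
python3 -m creep '[[0,0,0,0.036,0.407,0.075,1],[0,0,0,0.036,0.407,0.075,1],[0,0,0,0.036,0.407,0.075,1],[0,0,0,0.036,0.407,0.075,1],[0,0,0,0.036,0.407,0.075,1],[0,0,0,0.036,0.407,0.075,1],[0,0,0,0.036,0.407,0.075,1],[0,0,0,0.036,0.407,0.075,1],[0,0,0,0.036,0.407,0.075,1],[0,0,0,0.036,0.407,0.075,1],[0,0,0,0.036,0.407,0.075,1],[0,0,0,0.036,0.407,0.075,1]]'; python3 -c "
from h import *
go(.637,.2065,.07,152)
for n in('top','side'): cv2.imwrite(f'pics/{n}1.png',ctrl.snapshot(n))
a=cv2.imread('pics/top1.png')[130:290,120:280];b=cv2.imread('pics/side1.png')[250:450,130:330]
cv2.imwrite('pics/b1.png',np.hstack([cv2.resize(a,(400,400)),cv2.resize(b,(400,400))]))"
```

```text
clock: 2.1
tool_pos: [0.6369, 0.2065, 0.1979]
orientation: [-179.9, -0.1, 152.1]
force: [0.4, -0.3, -0.4]
opening: 0.0879
row [-0.0025 -0.0016  0.0019] [-0.0003  0.0003  0.1279] rows>= 3.0670733576297304
t 2.1 pos [0.63694714 0.20652097 0.19789695] ori [-1.79856268e+02 -8.94813869e-02  1.52107371e+02] F [ 0.43373533 -0.28644007 -0.44285714] op 0.08791024830616458
```

View pics/b1.png

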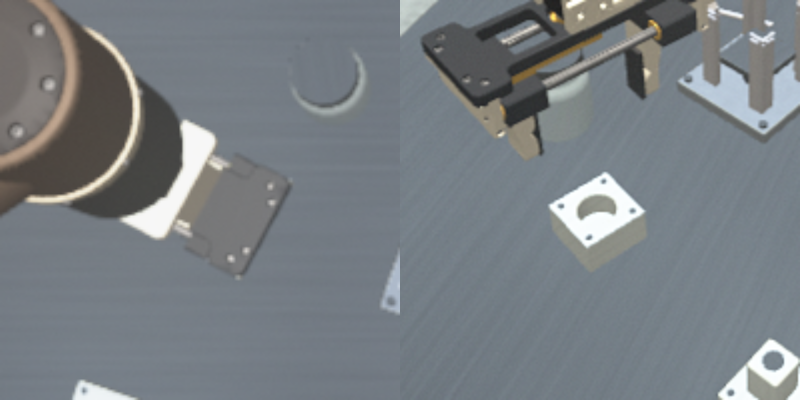

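The side view shows the jaws straddling the body, and the top view shows the gripper over it. Going down now.

```bash
python3 -m creep '[[0,0,0,0,0,0.035,1],[0,0,0,0,0,0.07,1],[0,0,0,0,0,0.1,1],[0,0,0,0,0,0.115,1],[0,0,0,0,0,0.125,1],[0,0,0,0,0,0.128,1],[0,0,0,0,0,0.128,1],[0,0,0,0,0,0.128,1]]'; python3 -m creep '[[0,0,0,0,0,0,0.6],[0,0,0,0,0,0,0.55],[0,0,0,0,0,0,0.5],[0,0,0,0,0,0,0.5],[0,0,0,0,0,0,0.5],[0,0,0,0,0,0,0.5]]'
```

```text
clock: 2.87
tool_pos: [0.6379, 0.2046, 0.0736]
orientation: [179.9, 0.1, 152.0]
force: [-0.9, 0.8, -0.4]
opening: 0.0877
clock: 3.37
tool_pos: [0.6374, 0.2049, 0.0724]
orientation: [180.0, 0.0, 152.0]
force: [1.0, 1.2, 2.4]
opening: 0.0561
```

```bash
python3 -m creep '[[0,0,0,0,0,-0.02,0.5],[0,0,0,0,0,-0.05,0.5],[0,0,0,0,0,-0.09,0.5],[0,0,0,0,0,-0.12,0.5],[0,0,0,0,0,-0.135,0.5],[0,0,0,0,0,-0.135,0.5],[0,0,0,0,0,-0.135,0.5],[0,0,0,0,0,-0.135,0.5]]';python3 -c "
from h import *
go(.5807,-.0092,.208,161)"
```

```text
clock: 4.03
tool_pos: [0.6362, 0.2043, 0.2056]
orientation: [-179.9, -0.1, 151.9]
force: [-0.6, 0.4, -1.4]
opening: 0.0559
row [-0.0014 -0.0017 -0.158 ] [-0.0514 -0.2145 -0.0021] rows>= 5.2896018081925265
t 4.0333 pos [0.63624889 0.204254   0.20562142] ori [-1.79909741e+02 -9.13271704e-02  1.51949137e+02] F [-0.64313767  0.39891891 -1.41858075] op 0.05587679710072332
```

```bash
python3 -m creep '[[0,0,-0.03,-0.01,-0.03,0,0.5],[0,0,-0.06,-0.018,-0.07,0,0.5],[0,0,-0.09,-0.027,-0.11,0,0.5],[0,0,-0.12,-0.036,-0.15,-0.001,0.5],[0,0,-0.158,-0.044,-0.185,-0.002,0.5],[0,0,-0.158,-0.049,-0.205,-0.002,0.5],[0,0,-0.158,-0.0515,-0.2145,-0.002,0.5],[0,0,-0.158,-0.0515,-0.2145,-0.002,0.5],[0,0,-0.158,-0.0515,-0.2145,-0.002,0.5],[0,0,-0.158,-0.0515,-0.2145,-0.002,0.5]]';python3 -c "
from h import *
go(.5807,-.0092,.208,161)
for n in('top','side'): cv2.imwrite(f'pics/{n}2.png',ctrl.snapshot(n))
a=cv2.imread('pics/top2.png')[170:300,240:370];b=cv2.imread('pics/side2.png')[170:330,230:390]
cv2.imwrite('pics/b2.png',np.hstack([cv2.resize(a,(400,400)),cv2.resize(b,(400,400))]))"
```

```text
clock: 4.87
tool_pos: [0.5819, -0.0083, 0.2082]
orientation: [-180.0, -0.1, 161.0]
force: [0.5, -0.1, -0.9]
opening: 0.0557
row [-0.0005 -0.0009  0.0005] [ 0.0009 -0.0012  0.0002] rows>= 0.03632161842519476
t 4.8667 pos [ 0.58191089 -0.0083183   0.20822448] ori [-1.79969175e+02 -5.39871490e-02  1.61030650e+02] F [ 0.46936466 -0.13574784 -0.92375876] op 0.0556787447195631
```

View pics/b2.png

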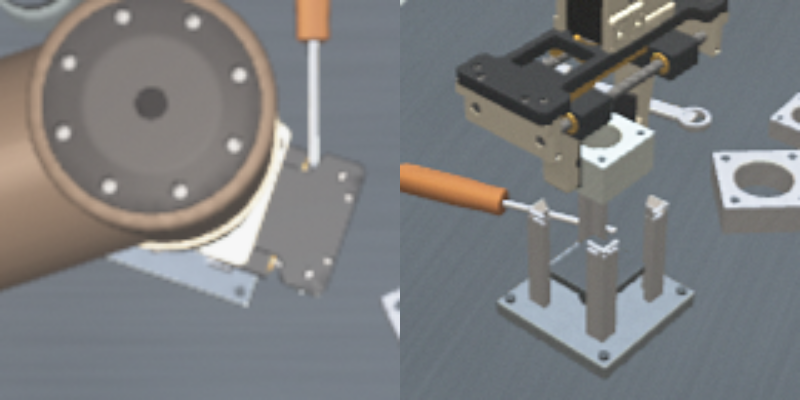

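The body hangs above the pocket. I'll measure its corner against the near post in the side view.

```bash
python3 -c "
from h import *
o=ctrl.get_obs();b=cv2.imread('pics/side2.png')
x0,y0,s=270,205,6
c=cv2.resize(b[y0:y0+100,x0:x0+130],None,fx=s,fy=s,interpolation=cv2.INTER_CUBIC)
R=Ro.from_euler('z',71,degrees=True)
sq=np.array([[1,1],[1,-1],[-1,-1],[-1,1]])
def corners(cx,h,z):
    return R.apply(np.c_[sq*h,np.zeros(4)])+np.r_[cx,z]
def dr(P,col):
    p=(proj('side',P)-[x0,y0]+.5)*s
    cv2.polylines(c,[p.round().astype(int)],True,col,1)
zb=o['tool_pos'][2]-.0724
for z in(zb,zb+.032): dr(corners(o['tool_pos'][:2],.028,z),(0,0,255))
dr(corners([.5800,-.0105],.0298+.007,.103),(0,255,0));dr(corners([.5807,-.0092],.055,.014),(255,0,0))
cv2.imwrite('pics/b3.png',c)"
```

```text
(no output)
```

View pics/b3.png

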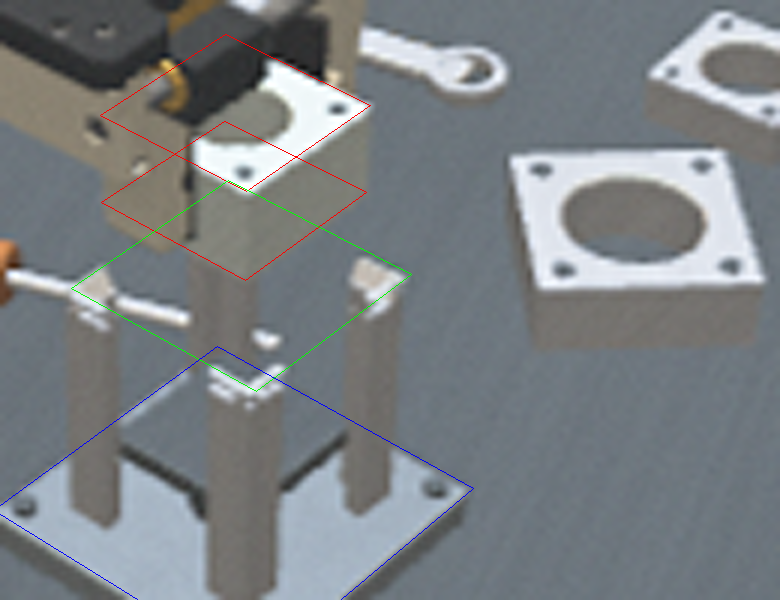

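```bash
python3 -c "
from h import *
b=cv2.imread('pics/side0.png').astype(int); 
m=((b.sum(2)>450)&(b[...,0]>=b[...,2]+8)).astype(np.uint8); k=np.zeros_like(m);k[225:325,262:355]=1;m*=k
m=cv2.morphologyEx(m,cv2.MORPH_OPEN,np.ones((2,2)))
cs,_=cv2.findContours(m,cv2.RETR_EXTERNAL,cv2.CHAIN_APPROX_NONE)
P=np.vstack([c.reshape(-1,2) for c in cs if cv2.contourArea(c)>8])
Q=plane('side',P,.014)[:,:2]
print(cv2.minAreaRect(Q.astype(np.float32)), [tuple(cv2.boundingRect(c)) for c in cs])
v=np.zeros_like(b,dtype=np.uint8);v[m>0]=255
cv2.imwrite('pics/m4.png',cv2.resize(np.hstack([v[225:325,260:360],b[225:325,260:360].astype(np.uint8)]),None,fx=4,fy=4,interpolation=cv2.INTER_NEAREST))
# hand-picked corners in zoomed b3 (scale 6, origin 270,205)
f=lambda p:(np.array(p)/6+[270,205]-.5)
z=.1358
print('body top right, front', plane('side',[f((370,106)),f((249,191))],z+.032)[:,:2])
R=Ro.from_euler('z',71,degrees=True);sq=np.array([[1,1],[1,-1],[-1,-1],[-1,1]])
print('expected corners at tool',R.apply(np.c_[sq*.028,np.zeros(4)])[:,:2]+[.5819,-.0083])
"
```

```text
((0.5770102143287659, -0.0083966925740242), (0.11547107249498367, 0.10771597176790237), 70.56465148925781) [(271, 290, 2, 2), (274, 282, 74, 35), (306, 267, 12, 5), (314, 261, 2, 2), (295, 256, 2, 2), (291, 255, 2, 2), (284, 255, 4, 3), (333, 254, 2, 4), (279, 252, 2, 2), (275, 251, 2, 2)]
body top right, front [[ 0.54627726 -0.02511951]
 [ 0.56400751  0.02721888]]
expected corners at tool [[ 0.56454139  0.02729043]
 [ 0.61749043  0.00905861]
 [ 0.59925861 -0.04389043]
 [ 0.54630957 -0.02565861]]
```

View pics/m4.png

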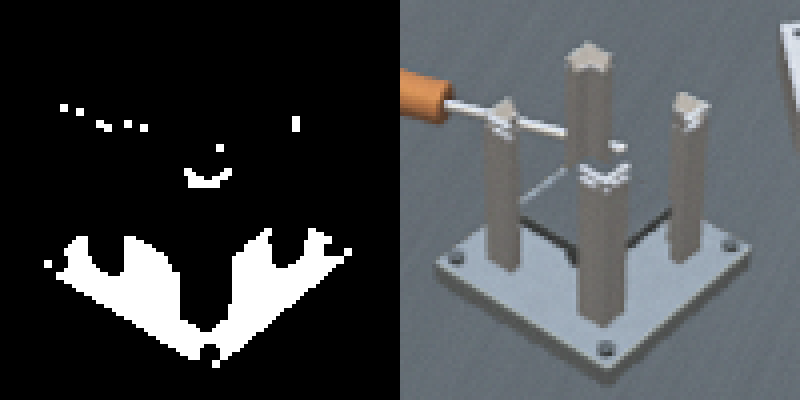

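```bash
python3 -c "
from h import *
p=plane('side',[[269,291.2],[311.7,316.4],[347.4,287.4]],.014)[:,:2]
print(p, (p[0]+p[2])/2, np.linalg.norm(np.diff(p,axis=0),axis=1))
R=Ro.from_euler('z',71,degrees=True);sq=np.array([[1,1],[1,-1],[-1,-1],[-1,1]])
print(R.apply(np.c_[sq*.055,np.zeros(4)])[:,:2]+[.58,-.0105])
b=cv2.imread('pics/side0.png');cv2.imwrite('pics/n5.png',cv2.resize(b[280:322,262:356],None,fx=8,fy=8,interpolation=cv2.INTER_NEAREST))
"
```

```text
[[ 0.64739589  0.0287175 ]
 [ 0.54722605  0.06075965]
 [ 0.51113877 -0.0381298 ]] [ 0.57926733 -0.00470615] [0.10516985 0.10526831]
[[ 0.54590273  0.05940977]
 [ 0.64990977  0.02359727]
 [ 0.61409727 -0.08040977]
 [ 0.51009023 -0.04459727]]
```

View pics/n5.png

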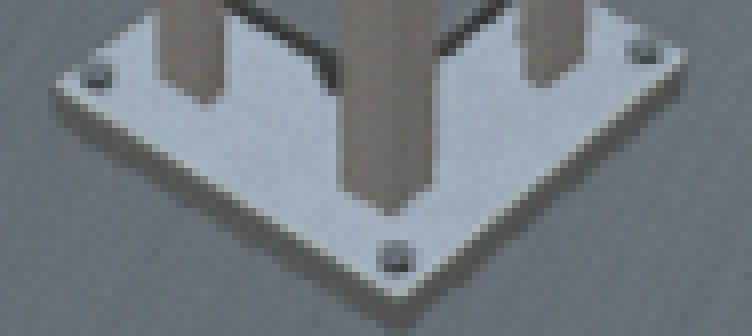

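```bash
python3 -c "
from h import *
f=lambda p:np.array(p)/8+[262-.5,280-.5]
p=plane('side',[f((228,192)),f((540,181)),f((110,119)),f((330,255)),f((470,235)),f((630,109))],.014)[:,:2]
a=np.radians(71);e=np.array([[np.cos(a),np.sin(a)],[-np.sin(a),np.cos(a)]])
q=p@e.T
print(q)
print('nest by top (local)',e@[.58,-.0105])
u=q[[0,2,3],0].mean()-.055; v=q[[1,4,5],1].mean()-.055
print('cand', u,v, q.min(0), e.T@[u,v])
"
```

```text
[[ 0.23657027 -0.5498634 ]
 [ 0.18585455 -0.49710191]
 [ 0.23653391 -0.58766593]
 [ 0.23657582 -0.51834129]
 [ 0.21046464 -0.49815261]
 [ 0.15237652 -0.49625385]]
nest by top (local) [ 0.17890158 -0.55181924]
cand 0.18155999908093431 -0.552169452904545 [ 0.15237652 -0.58766593] [ 0.58119663 -0.00810044]
```

The side camera puts the nest at (0.5812, -0.0081) and the hanging body at (0.5816, -0.0081), so they line up within 0.5 mm. I'll lower it in stages.

```bash
python3 -m creep '[[0,0,0,0.0003,0,0.01,0.5],[0,0,0,0.0003,0,0.02,0.5],[0,0,0,0.0003,0,0.028,0.5],[0,0,0,0.0003,0,0.032,0.5],[0,0,0,0.0003,0,0.032,0.5],[0,0,0,0.0003,0,0.032,0.5],[0,0,0,0.0003,0,0.032,0.5]]';python3 -c "
from h import *
go(.5815,-.0082,.1174,161)
cv2.imwrite('pics/s6.png',cv2.resize(ctrl.snapshot('side')[200:300,270:400],None,fx=6,fy=6,interpolation=cv2.INTER_CUBIC))"
```

```text
clock: 5.55
tool_pos: [0.5818, -0.0088, 0.1772]
orientation: [180.0, 0.0, 161.0]
force: [1.0, 0.1, -1.6]
opening: 0.0559
row [0.0001 0.0004 0.0005] [0.0005 0.0005 0.0598] rows>= 1.4350442468584237
t 5.55 pos [ 0.58176352 -0.00883031  0.17723745] ori [1.79996977e+02 2.07809690e-02 1.61030557e+02] F [ 1.03324357  0.05096931 -1.57542087] op 0.055922075410656205
```

View pics/s6.png

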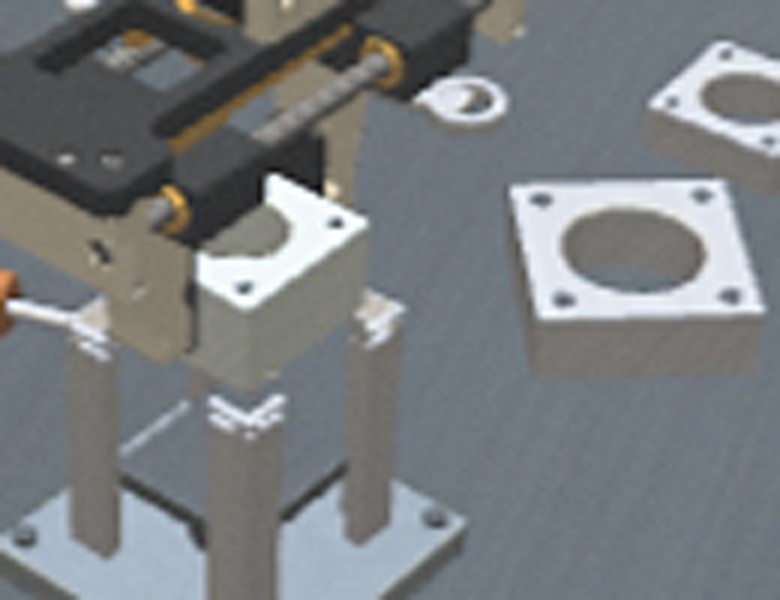

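The body's corner sits directly above the near post's inner corner, at about (247,390).

```bash
python3 -m creep '[[0,0,0,0.0003,0.0003,0.003,0.5],[0,0,0,0.0003,0.0003,0.006,0.5],[0,0,0,0.0003,0.0003,0.009,0.5],[0,0,0,0.0003,0.0003,0.012,0.5],[0,0,0,0.0003,0.0003,0.015,0.5],[0,0,0,0.0003,0.0003,0.018,0.5],[0,0,0,0.0003,0.0003,0.021,0.5],[0,0,0,0.0003,0.0003,0.024,0.5],[0,0,0,0.0003,0.0003,0.024,0.5],[0,0,0,0.0003,0.0003,0.024,0.5]]'; python3 -m creep '[[0,0,0,0,0,0.003,0.5],[0,0,0,0,0,0.006,0.5],[0,0,0,0,0,0.01,0.5],[0,0,0,0,0,0.014,0.5],[0,0,0,0,0,0.018,0.5],[0,0,0,0,0,0.022,0.5],[0,0,0,0,0,0.026,0.5],[0,0,0,0,0,0.029,0.5],[0,0,0,0,0,0.032,0.5],[0,0,0,0,0,0.032,0.5],[0,0,0,0,0,0.032,0.5]]'
```

```text
clock: 6.43
tool_pos: [0.5812, -0.0086, 0.1528]
orientation: [-180.0, -0.0, 161.0]
force: [0.4, 0.4, -1.4]
opening: 0.0556
clock: 7.35
tool_pos: [0.5813, -0.0085, 0.1209]
orientation: [-180.0, -0.0, 161.0]
force: [-0.3, -0.4, -1.8]
opening: 0.0559
```

```bash
python3 -m creep '[[0,0,0,0,0,0.001,0.5],[0,0,0,0,0,0.002,0.5],[0,0,0,0,0,0.003,0.5],[0,0,0,0,0,0.0035,0.5],[0,0,0,0,0,0.0035,0.5],[0,0,0,0,0,0.0035,0.5]]'
```

```text
clock: 7.85
tool_pos: [0.5813, -0.0085, 0.1175]
orientation: [-180.0, -0.0, 161.0]
force: [0.2, 0.6, -1.9]
opening: 0.0556
```

```bash
python3 -m creep '[[0,0,0,0,0,0.0005,0.5],[0,0,0,0,0,0.001,0.5],[0,0,0,0,0,0.001,0.5],[0,0,0,0,0,0.001,0.5]]'
```

```text
clock: 8.18
tool_pos: [0.5814, -0.0085, 0.1169]
orientation: [180.0, 0.0, 161.0]
force: [-2.1, 0.2, 4.0]
opening: 0.0556
```

Contact at +4 N, so the body is seated. Opening gently and retreating.

```bash
python3 -m creep '[[0,0,0,0,0,0,0.68],[0,0,0,0,0,0,0.72],[0,0,0,0,0,0,0.78],[0,0,0,0,0,0,0.8],[0,0,0,0,0,0,0.8],[0,0,0,0,0,0,0.8]]'; python3 -m creep '[[0,0,0,0,0,-0.01,0.8],[0,0,0,0,0,-0.03,0.8],[0,0,0,0,0,-0.06,0.8],[0,0,0,0,0,-0.1,0.8],[0,0,0,0,0,-0.13,0.8],[0,0,0,0,0,-0.15,0.8],[0,0,0,0,0,-0.15,0.8]]'; python3 -c "
from h import *
go(.4855,-.306,.2,165)
cv2.imwrite('pics/s7.png',cv2.resize(ctrl.snapshot('side')[200:330,250:400],None,fx=4,fy=4,interpolation=cv2.INTER_CUBIC))"
```

```text
clock: 8.68
tool_pos: [0.5813, -0.0085, 0.1165]
orientation: [180.0, -0.0, 161.0]
force: [0.7, -0.1, -0.2]
opening: 0.0701
clock: 9.27
tool_pos: [0.5833, -0.0083, 0.2729]
orientation: [179.8, 0.5, 161.1]
force: [1.3, -0.5, 0.2]
opening: 0.0702
row [ 0.0039  0.0082 -0.0686] [-0.0035 -0.3136  0.0716] rows>= 7.714500787294422
t 9.2667 pos [ 0.58329108 -0.00832759  0.27290754] ori [179.76068153   0.46009366 161.06592069] F [ 1.31004712 -0.49198955  0.15781922] op 0.07016965756661679
```

View pics/s7.png

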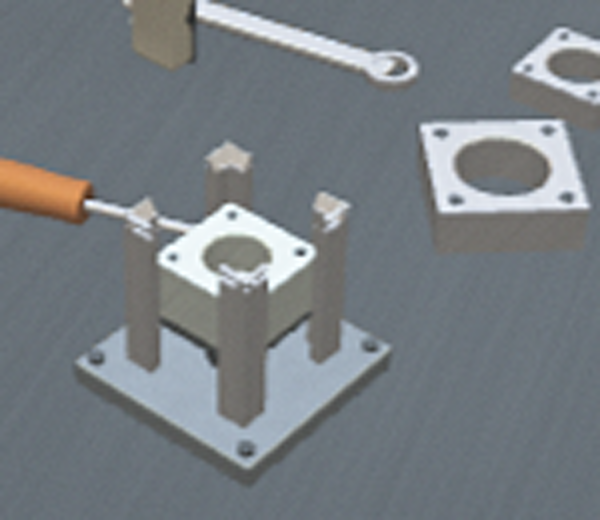

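The body sits level and square on the platen between the posts. On to the spacer.

```bash
python3 -m creep '[[0,0,-0.066,-0.003,-0.314,0.07,1],[0,0,-0.066,-0.003,-0.314,0.07,1],[0,0,-0.066,-0.003,-0.314,0.07,1],[0,0,-0.066,-0.003,-0.314,0.07,1],[0,0,-0.066,-0.003,-0.314,0.07,1],[0,0,-0.066,-0.003,-0.314,0.07,1],[0,0,-0.066,-0.003,-0.314,0.07,1],[0,0,-0.066,-0.003,-0.314,0.07,1],[0,0,-0.066,-0.003,-0.314,0.07,1],[0,0,-0.066,-0.003,-0.314,0.07,1],[0,0,-0.066,-0.003,-0.314,0.07,1],[0,0,-0.066,-0.003,-0.314,0.07,1]]';python3 -c "
from h import *
go(.4855,-.3058,.069,164.8)"
```

```text
clock: 10.32
tool_pos: [0.4823, -0.3057, 0.1966]
orientation: [180.0, -0.0, 164.8]
force: [-0.3, 0.7, -0.4]
opening: 0.0881
row [ 0.0001 -0.      0.0009] [-0.0031  0.0007  0.1276] rows>= 3.060872717601942
t 10.3167 pos [ 0.48232965 -0.30570723  0.19659898] ori [ 1.79995662e+02 -5.65596493e-04  1.64849108e+02] F [-0.30645084  0.71485457 -0.44669768] op 0.08807542351901745
```

```bash
python3 -m creep '[[0,0,0,-0.003,0.0007,0.03,1],[0,0,0,-0.003,0.0007,0.06,1],[0,0,0,-0.003,0.0007,0.09,1],[0,0,0,-0.003,0.0007,0.11,1],[0,0,0,-0.003,0.0007,0.12,1],[0,0,0,-0.003,0.0007,0.124,1],[0,0,0,-0.003,0.0007,0.124,1],[0,0,0,-0.003,0.0007,0.124,1]]';python3 -c "
from h import *
go(.4855,-.3058,.069,164.8)
cv2.imwrite('pics/s8.png',cv2.resize(ctrl.snapshot('side')[140:260,340:490],None,fx=4,fy=4,interpolation=cv2.INTER_CUBIC))"
```

```text
clock: 10.98
tool_pos: [0.4861, -0.3063, 0.0737]
orientation: [-180.0, 0.1, 164.9]
force: [0.1, -0.8, 0.7]
opening: 0.0874
row [-0.0002  0.0016  0.0012] [0.0008 0.0004 0.0047] rows>= 0.11402945972577451
t 10.9833 pos [ 0.486135   -0.30634654  0.07368064] ori [-1.79989187e+02  9.09887758e-02  1.64867169e+02] F [ 0.13822663 -0.78044449  0.72632454] op 0.08739365745182905
```

View pics/s8.png

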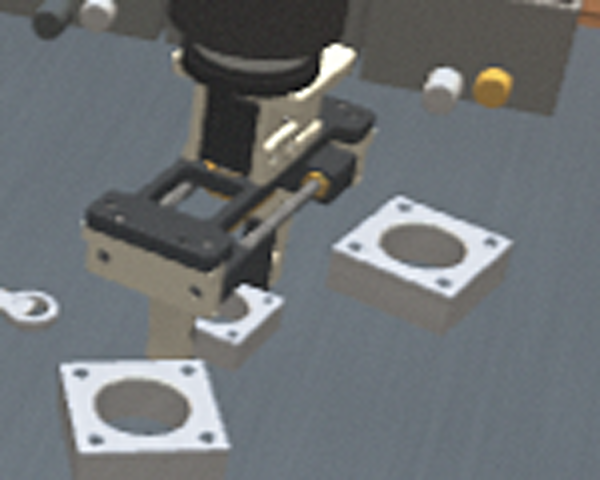

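The jaws straddle the small spacer, clear of both look-alikes. Lowering 4.5 mm and closing.

```bash
python3 -m creep '[[0,0,0,0.0006,0.0003,0.002,1],[0,0,0,0.0006,0.0003,0.004,1],[0,0,0,0.0006,0.0003,0.0045,1],[0,0,0,0.0006,0.0003,0.0045,0.6],[0,0,0,0.0006,0.0003,0.0045,0.5],[0,0,0,0.0006,0.0003,0.0045,0.5],[0,0,0,0.0006,0.0003,0.0045,0.5],[0,0,0,0.0006,0.0003,0.0045,0.5],[0,0,0,0.0006,0.0003,0.0045,0.5],[0,0,0,0.0006,0.0003,0.0045,0.5]]'; python3 -m creep '[[0,0,0,0,0,-0.015,0.5],[0,0,0,0,0,-0.04,0.5],[0,0,0,0,0,-0.07,0.5],[0,0,0,0,0,-0.105,0.5],[0,0,0,0,0,-0.14,0.5],[0,0,0,0,0,-0.165,0.5],[0,0,0,0,0,-0.17,0.5],[0,0,0,0,0,-0.17,0.5],[0,0,0,0,0,-0.17,0.5]]';python3 -c "
from h import *
go(.5813,-.0085,.23,161)"
```

```text
clock: 11.87
tool_pos: [0.4846, -0.3061, 0.068]
orientation: [-180.0, -0.0, 164.8]
force: [0.0, -0.3, 0.8]
opening: 0.0553
clock: 12.62
tool_pos: [0.4842, -0.3058, 0.2375]
orientation: [180.0, -0.0, 164.8]
force: [-1.2, 0.6, -2.0]
opening: 0.0557
row [ 0.0005 -0.0002  0.0661] [-0.0157  0.3123  0.0077] rows>= 7.502052816290079
t 12.6167 pos [ 0.48422733 -0.30579852  0.23752352] ori [ 1.79970771e+02 -1.27145026e-02  1.64788910e+02] F [-1.17568805  0.55248993 -2.03098572] op 0.0556635069354861
```

```bash
python3 -m creep '[[0,0,0.02,-0.002,0.02,0,0.5],[0,0,0.03,-0.003,0.055,0.001,0.5],[0,0,0.04,-0.005,0.095,0.002,0.5],[0,0,0.05,-0.007,0.135,0.003,0.5],[0,0,0.06,-0.009,0.175,0.004,0.5],[0,0,0.066,-0.011,0.215,0.005,0.5],[0,0,0.066,-0.013,0.255,0.006,0.5],[0,0,0.066,-0.0147,0.285,0.007,0.5],[0,0,0.066,-0.0153,0.303,0.007,0.5],[0,0,0.066,-0.0157,0.312,0.007,0.5],[0,0,0.066,-0.0157,0.312,0.007,0.5],[0,0,0.066,-0.0157,0.312,0.007,0.5]]';python3 -c "
from h import *
go(.5813,-.0085,.1765,161)"
```

```text
clock: 13.62
tool_pos: [0.5809, -0.0092, 0.2295]
orientation: [-179.9, -0.1, 161.1]
force: [-0.4, 0.2, -0.5]
opening: 0.0557
row [-0.0015 -0.0023  0.001 ] [-0.0003  0.0009  0.053 ] rows>= 1.2718151529975228
t 13.6167 pos [ 0.58088841 -0.00918875  0.22952862] ori [-1.79912628e+02 -1.32764051e-01  1.61059253e+02] F [-0.42223475  0.20626396 -0.50715374] op 0.05573999267967279
```

```bash
python3 -m creep '[[0,0,0,-0.0002,0.0006,0.015,0.5],[0,0,0,-0.0002,0.0006,0.03,0.5],[0,0,0,-0.0002,0.0006,0.042,0.5],[0,0,0,-0.0002,0.0006,0.049,0.5],[0,0,0,-0.0002,0.0006,0.053,0.5],[0,0,0,-0.0002,0.0006,0.053,0.5],[0,0,0,-0.0002,0.0006,0.053,0.5],[0,0,0,-0.0002,0.0006,0.053,0.5]]';python3 -c "
from h import *
go(.5813,-.0085,.145,161)
cv2.imwrite('pics/s9.png',cv2.resize(ctrl.snapshot('side')[190:320,260:390],None,fx=5,fy=4.5,interpolation=cv2.INTER_CUBIC))"
```

```text
clock: 14.28
tool_pos: [0.5823, -0.0088, 0.1788]
orientation: [180.0, 0.1, 161.0]
force: [-0.9, 0.5, -0.9]
opening: 0.0557
row [0.0005 0.001  0.0003] [ 0.0011 -0.0001  0.0338] rows>= 0.8101965656669753
t 14.2833 pos [ 0.58228896 -0.0087802   0.17876956] ori [1.79973564e+02 5.50364780e-02 1.61015085e+02] F [-0.86998235  0.49220806 -0.90137977] op 0.055655908667908614
```

View pics/s9.png

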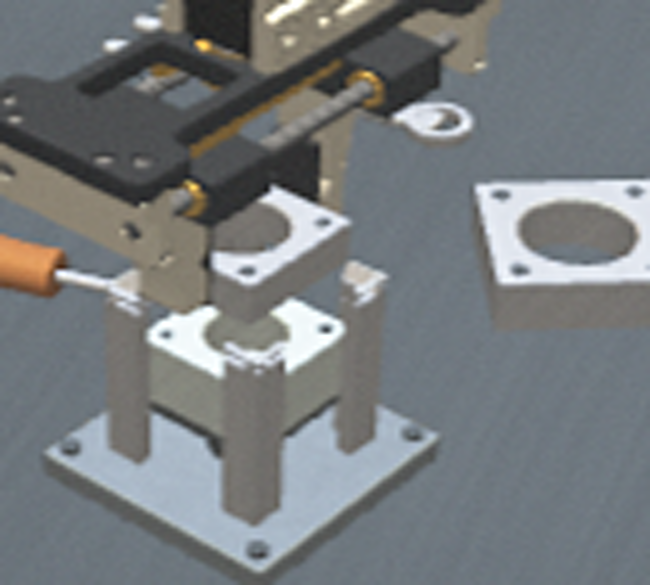

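The spacer is above the pocket with its front corner at crop (250,285). I'll check its centring numerically.

```bash
python3 -c "
from h import *
f=lambda p:np.array(p)/[5,4.5]+[260-.5,190-.5]
p=plane('side',[f((250,286)),f((351,222))],.1308)[:,:2]
R=Ro.from_euler('z',71,degrees=True);sq=np.array([[1,1],[-1,1]])
print(p-R.apply(np.c_[sq*.028,np.zeros(2)])[:,:2])"
```

```text
[[ 0.58364145 -0.00850898]
 [ 0.58313213 -0.00767402]]
```

```bash
python3 -m creep '[[0,0,0,0.0017,-0.0003,0.003,0.5],[0,0,0,0.0017,-0.0003,0.005,0.5],[0,0,0,0.0017,-0.0003,0.008,0.5],[0,0,0,0.0017,-0.0003,0.011,0.5],[0,0,0,0.0017,-0.0003,0.014,0.5],[0,0,0,0.0017,-0.0003,0.017,0.5],[0,0,0,0.0017,-0.0003,0.02,0.5],[0,0,0,0.0017,-0.0003,0.023,0.5],[0,0,0,0.0017,-0.0003,0.026,0.5],[0,0,0,0.0017,-0.0003,0.029,0.5],[0,0,0,0.0017,-0.0003,0.03,0.5],[0,0,0,0.0017,-0.0003,0.03,0.5]]'
```

```text
clock: 15.33
tool_pos: [0.5801, -0.0084, 0.1476]
orientation: [-180.0, -0.0, 161.0]
force: [0.5, -0.0, -1.3]
opening: 0.0555
```

```bash
python3 -m creep '[[0,0,0,0,0,0.001,0.5],[0,0,0,0,0,0.002,0.5],[0,0,0,0,0,0.003,0.5],[0,0,0,0,0,0.003,0.5],[0,0,0,0,0,0.003,0.5]]'
```

```text
clock: 15.75
tool_pos: [0.5802, -0.0083, 0.1451]
orientation: [180.0, 0.0, 161.0]
force: [0.1, 0.0, -0.6]
opening: 0.0559
```

```bash
python3 -m creep '[[0,0,0,0,0,0.0005,0.5],[0,0,0,0,0,0.001,0.5],[0,0,0,0,0,0.001,0.5],[0,0,0,0,0,0.001,0.5]]'
```

```text
clock: 16.08
tool_pos: [0.5803, -0.0083, 0.1442]
orientation: [180.0, 0.0, 161.0]
force: [-1.9, 0.2, 3.3]
opening: 0.0557
```

Contact at the expected height (TCP 0.144). Releasing and rising.

```bash
python3 -m creep '[[0,0,0,0,0,0,0.68],[0,0,0,0,0,0,0.72],[0,0,0,0,0,0,0.78],[0,0,0,0,0,0,0.8],[0,0,0,0,0,0,0.8],[0,0,0,0,0,0,0.8]]'; python3 -m creep '[[0,0,0,0,0,-0.01,0.8],[0,0,0,0,0,-0.03,0.8],[0,0,0,0,0,-0.06,0.8],[0,0,0,0,0,-0.09,0.8],[0,0,0,0,0,-0.11,0.8],[0,0,0,0,0,-0.115,0.8],[0,0,0,0,0,-0.115,0.8]]'; python3 -c "
from h import *
go(.4496,.2972,.2,161)
cv2.imwrite('pics/s10.png',cv2.resize(ctrl.snapshot('side')[200:330,250:400],None,fx=4,fy=4,interpolation=cv2.INTER_CUBIC))"
```

```text
clock: 16.58
tool_pos: [0.5802, -0.0083, 0.1439]
orientation: [-180.0, -0.0, 161.0]
force: [-0.6, -0.7, 0.7]
opening: 0.07
clock: 17.17
tool_pos: [0.581, -0.0082, 0.2619]
orientation: [179.9, 0.2, 161.0]
force: [-0.5, -0.7, -0.4]
opening: 0.07
row [0.0025 0.0038 0.0006] [0.2238 0.2459 0.0616] rows>= 8.108881986413103
t 17.1667 pos [ 0.5810135  -0.00815784  0.26185465] ori [179.85833198   0.2169675  161.0329652 ] F [-0.47187026 -0.71431644 -0.42436995] op 0.06999606137495029
```

View pics/s10.png

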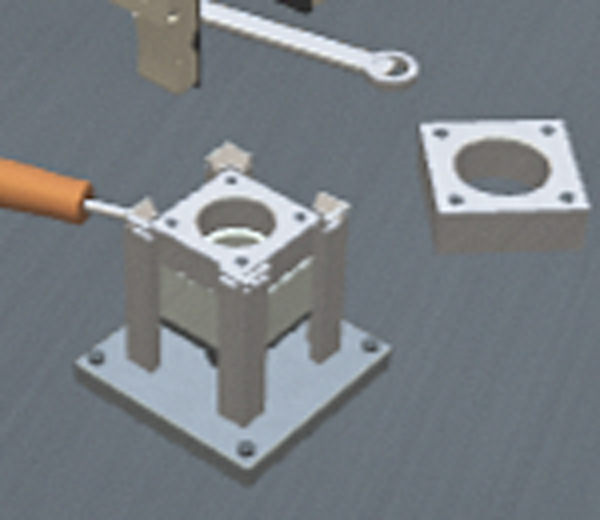

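The spacer lies flat on the body between the posts. Next is the cover.

```bash
python3 -m creep '[[0,0,0,0.224,0.246,0.058,0.8],[0,0,0,0.224,0.246,0.058,0.8],[0,0,0,0.224,0.246,0.058,0.8],[0,0,0,0.224,0.246,0.058,0.8],[0,0,0,0.224,0.246,0.058,0.8],[0,0,0,0.224,0.246,0.058,0.8],[0,0,0,0.224,0.246,0.058,0.8],[0,0,0,0.224,0.246,0.058,0.8],[0,0,0,0.224,0.246,0.058,0.8],[0,0,0,0.224,0.246,0.058,0.8],[0,0,0,0.224,0.246,0.058,0.8],[0,0,0,0.224,0.246,0.058,0.8]]';python3 -c "
from h import *
go(.4496,.2974,.084,161)"
```

```text
clock: 18.22
tool_pos: [0.4484, 0.2962, 0.2004]
orientation: [-179.9, -0.0, 161.0]
force: [-0.6, 0.2, -0.7]
opening: 0.0701
row [-0.0014 -0.0005 -0.0001] [-0.0008  0.0017  0.1164] rows>= 2.792672688406909
t 18.2167 pos [0.44837487 0.29618442 0.20044166] ori [-1.79919010e+02 -2.73002526e-02  1.60992791e+02] F [-0.63594698  0.19148148 -0.71841165] op 0.07013346445106293
```

```bash
python3 -m creep '[[0,0,0,-0.0008,0.0015,0.02,0.8],[0,0,0,-0.0008,0.0015,0.045,0.8],[0,0,0,-0.0008,0.0015,0.07,0.8],[0,0,0,-0.0008,0.0015,0.09,0.8],[0,0,0,-0.0008,0.0015,0.1,0.8],[0,0,0,-0.0008,0.0015,0.107,0.8],[0,0,0,-0.0008,0.0015,0.107,0.8],[0,0,0,-0.0008,0.0015,0.107,0.8]]';python3 -c "
from h import *
go(.4496,.2974,.0835,161)
cv2.imwrite('pics/s11.png',cv2.resize(ctrl.snapshot('side')[350:480,240:400],None,fx=4,fy=4,interpolation=cv2.INTER_CUBIC))"
```

```text
clock: 18.88
tool_pos: [0.4502, 0.2982, 0.0946]
orientation: [180.0, 0.0, 161.0]
force: [0.6, 0.2, 0.6]
opening: 0.0701
row [ 0.0004  0.0004 -0.0002] [ 0.0003 -0.0009  0.0111] rows>= 0.26756887220544867
t 18.8833 pos [0.45021097 0.2981815  0.09461344] ori [1.79975498e+02 2.01184224e-02 1.60989796e+02] F [0.61891514 0.15985212 0.58763282] op 0.07011901805970122
```

View pics/s11.png

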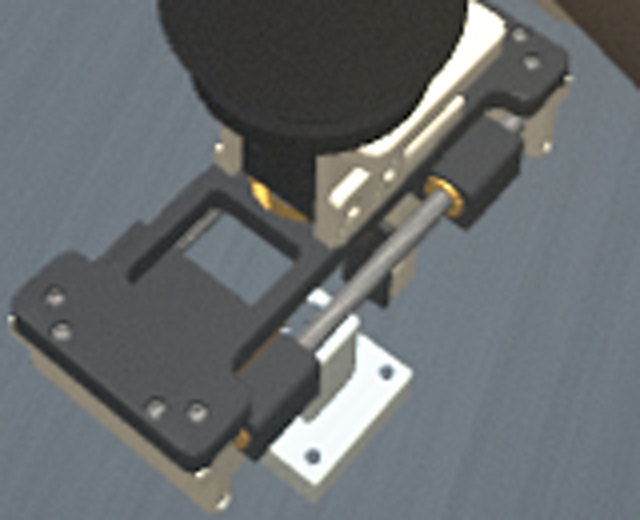

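The stub lies between the jaws and the flange is below them.

```bash
python3 -m creep '[[0,0,0,0.0002,-0.0005,0.003,0.8],[0,0,0,0.0002,-0.0005,0.006,0.8],[0,0,0,0.0002,-0.0005,0.009,0.8],[0,0,0,0.0002,-0.0005,0.0105,0.8],[0,0,0,0.0002,-0.0005,0.0105,0.8],[0,0,0,0.0002,-0.0005,0.0105,0.8]]';python3 -m creep '[[0,0,0,0,0,0,0.5],[0,0,0,0,0,0,0.4],[0,0,0,0,0,0,0.3],[0,0,0,0,0,0,0.2],[0,0,0,0,0,0,0.2],[0,0,0,0,0,0,0.2],[0,0,0,0,0,0,0.2],[0,0,0,0,0,0,0.2]]'
```

```text
clock: 19.43
tool_pos: [0.4492, 0.2979, 0.0835]
orientation: [-180.0, -0.0, 161.0]
force: [-0.3, 0.8, -0.0]
opening: 0.0699
clock: 20.1
tool_pos: [0.4492, 0.2978, 0.0835]
orientation: [-180.0, -0.0, 161.0]
force: [-0.2, -1.1, 0.8]
opening: 0.0279
```

```bash
python3 -m creep '[[0,0,0,0,0,-0.015,0.2],[0,0,0,0,0,-0.04,0.2],[0,0,0,0,0,-0.07,0.2],[0,0,0,0,0,-0.105,0.2],[0,0,0,0,0,-0.135,0.2],[0,0,0,0,0,-0.155,0.2],[0,0,0,0,0,-0.16,0.2],[0,0,0,0,0,-0.16,0.2],[0,0,0,0,0,-0.16,0.2]]';python3 -c "
from h import *
go(.5810,-.0085,.23,161)"
```

```text
clock: 20.85
tool_pos: [0.4488, 0.2976, 0.2427]
orientation: [-180.0, -0.0, 161.0]
force: [-0.8, -0.1, -1.1]
opening: 0.028
row [-0.0005 -0.0008  0.    ] [-0.2246 -0.2464  0.0127] rows>= 8.00061780185035
t 20.85 pos [0.448836   0.29756691 0.24272278] ori [-1.79972624e+02 -4.39928974e-02  1.61001040e+02] F [-0.78784564 -0.13721177 -1.06002324] op 0.02797437365145719
```

```bash
python3 -m creep '[[0,0,0,-0.014,-0.016,0,0.2],[0,0,0,-0.037,-0.04,0,0.2],[0,0,0,-0.062,-0.068,0,0.2],[0,0,0,-0.089,-0.098,0.002,0.2],[0,0,0,-0.116,-0.128,0.004,0.2],[0,0,0,-0.144,-0.158,0.006,0.2],[0,0,0,-0.171,-0.188,0.008,0.2],[0,0,0,-0.196,-0.215,0.01,0.2],[0,0,0,-0.213,-0.234,0.012,0.2],[0,0,0,-0.2245,-0.246,0.0125,0.2],[0,0,0,-0.2245,-0.246,0.0125,0.2],[0,0,0,-0.2245,-0.246,0.0125,0.2]]';python3 -m creep '[[0,0,0,0,0,0.01,0.2],[0,0,0,0,0,0.02,0.2],[0,0,0,0,0,0.024,0.2],[0,0,0,0,0,0.024,0.2],[0,0,0,0,0,0.024,0.2]]';python3 -c "
from h import *
go(.5810,-.0085,.1805,161)
cv2.imwrite('pics/s12.png',cv2.resize(ctrl.snapshot('side')[170:310,250:400],None,fx=5,fy=4,interpolation=cv2.INTER_CUBIC))"
```

```text
clock: 21.85
tool_pos: [0.5809, -0.0088, 0.2286]
orientation: [-179.9, -0.2, 160.9]
force: [0.1, 0.6, -1.1]
opening: 0.0282
clock: 22.27
tool_pos: [0.5812, -0.0072, 0.2065]
orientation: [-180.0, -0.0, 161.1]
force: [0.7, -0.1, -0.8]
opening: 0.0282
row [-0.0007 -0.0009  0.0014] [-0.0002 -0.0013  0.026 ] rows>= 0.6239480422744783
t 22.2667 pos [ 0.58124774 -0.00718386  0.20648414] ori [-1.79958596e+02 -4.99250769e-02  1.61081997e+02] F [ 0.65523193 -0.07653173 -0.80175243] op 0.028194784508858536
```

View pics/s12.png

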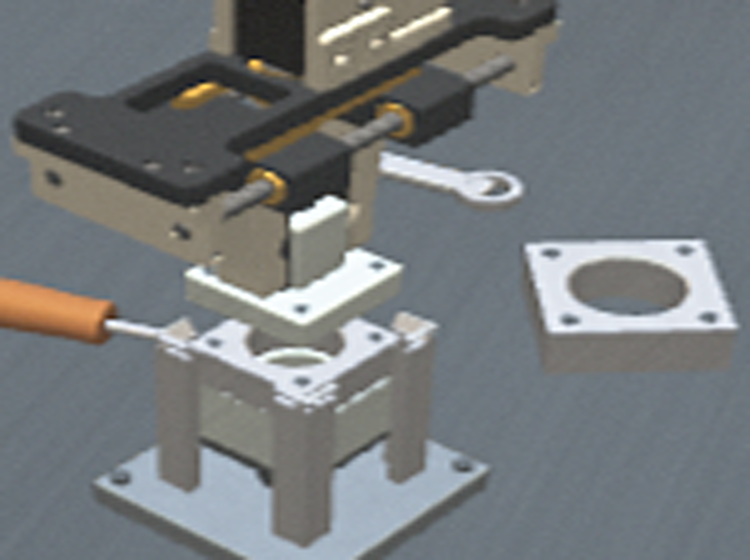

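```bash
python3 -c "
from h import *
f=lambda p:np.array(p)/[5,4]+[250-.5,170-.5]
p=plane('side',[f((304,327)),f((404,266)),f((186,287))],.139)[:,:2]
R=Ro.from_euler('z',71,degrees=True);sq=np.array([[1,1],[-1,1],[1,-1]])
print(p-R.apply(np.c_[sq*.028,np.zeros(3)])[:,:2])
go(.5810,-.0085,.1805,161)"
```

```text
[[ 0.58053409 -0.00405431]
 [ 0.58159184 -0.00565138]
 [ 0.57635239  0.0034873 ]]
row [-0.0002 -0.0001  0.0014] [ 0.0001 -0.0014  0.0265] rows>= 0.6367488233973488
t 22.3167 pos [ 0.58154733 -0.00721093  0.20701547] ori [-1.79986067e+02 -3.61845311e-03  1.61082226e+02] F [-0.62999892 -0.25518703 -0.83940935] op 0.027917938967387687
```

These corner picks disagree with each other, so I'll zoom in for better ones.

```bash
python3 -m creep '[[0,0,0,0.0001,-0.0012,0.002,0.2],[0,0,0,0.0001,-0.0012,0.002,0.2],[0,0,0,0.0001,-0.0012,0.002,0.2]]';python3 -c "
from h import *
go(.5810,-.0085,.1805,161)
im=ctrl.snapshot('side');cv2.imwrite('pics/side13.png',im)
cv2.imwrite('pics/s13.png',cv2.resize(im[215:275,280:345],None,fx=10,fy=10,interpolation=cv2.INTER_NEAREST))"
```

```text
clock: 22.57
tool_pos: [0.5811, -0.0088, 0.2053]
orientation: [180.0, 0.0, 161.0]
force: [-0.3, -0.8, -0.3]
opening: 0.0278
row [0.0003 0.0003 0.0004] [0.0002 0.0003 0.0248] rows>= 0.5941820234159937
t 22.5667 pos [ 0.58108609 -0.00880466  0.20527537] ori [1.79983130e+02 1.85831069e-02 1.61024500e+02] F [-0.33706485 -0.82964948 -0.27544151] op 0.027828008830602227
```

View pics/s13.png

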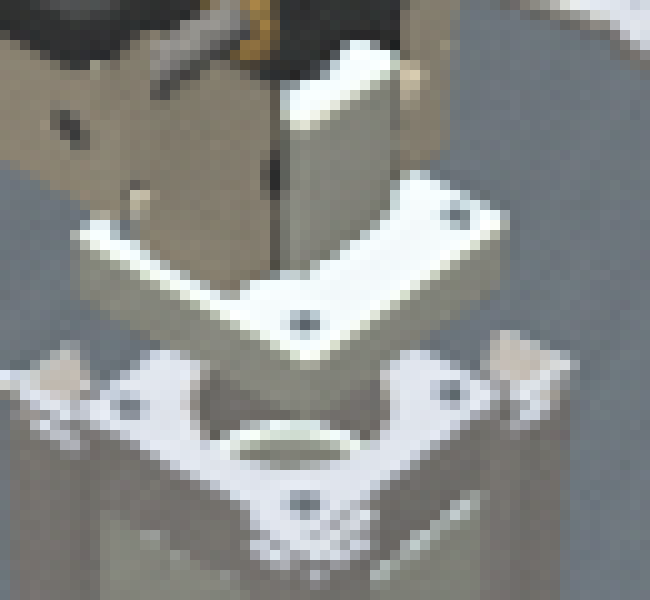

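The screw holes are clear: cover (305,322) and (458,213), spacer (305,503), (452,393) and (128,405). I'll compare these directly.

```bash
python3 -c "
from h import *
f=lambda p:np.array(p)/10+[280-.5,215-.5]
a=plane('side',[f((305,322)),f((458,213))],.1378)[:,:2]
b=plane('side',[f((305,503)),f((452,393))],.097)[:,:2]
print(a,b,a-b,np.diff(a,axis=0),np.diff(b,axis=0))"
```

```text
[[ 0.56883439  0.0184034 ]
 [ 0.55500937 -0.02169524]] [[ 0.56819871  0.01853875]
 [ 0.5546063  -0.02111571]] [[ 0.00063568 -0.00013534]
 [ 0.00040307 -0.00057953]] [[-0.01382502 -0.04009864]] [[-0.01359241 -0.03965445]]
```

The cover is aligned with the seated spacer to about 0.6 mm. Lowering it towards contact.

```bash
python3 -m creep '[[0,0,0,0.0005,0.0002,0.003,0.2],[0,0,0,0.0005,0.0002,0.006,0.2],[0,0,0,0.0005,0.0002,0.009,0.2],[0,0,0,0.0005,0.0002,0.012,0.2],[0,0,0,0.0005,0.0002,0.015,0.2],[0,0,0,0.0005,0.0002,0.018,0.2],[0,0,0,0.0005,0.0002,0.021,0.2],[0,0,0,0.0005,0.0002,0.0225,0.2],[0,0,0,0.0005,0.0002,0.0225,0.2],[0,0,0,0.0005,0.0002,0.0225,0.2]]';python3 -m creep '[[0,0,0,0,0,0.0005,0.2],[0,0,0,0,0,0.001,0.2],[0,0,0,0,0,0.0015,0.2],[0,0,0,0,0,0.002,0.2],[0,0,0,0,0,0.002,0.2],[0,0,0,0,0,0.002,0.2]]'
```

```text
clock: 23.45
tool_pos: [0.5807, -0.0085, 0.1825]
orientation: [-180.0, -0.0, 161.0]
force: [-0.2, -0.9, -1.0]
opening: 0.0281
clock: 23.95
tool_pos: [0.5807, -0.0085, 0.1806]
orientation: [180.0, 0.0, 161.0]
force: [0.1, -0.9, -0.1]
opening: 0.0275
```

```bash
python3 -m creep '[[0,0,0,0,0,0.0004,0.2],[0,0,0,0,0,0.0008,0.2],[0,0,0,0,0,0.0012,0.2],[0,0,0,0,0,0.0016,0.2],[0,0,0,0,0,0.002,0.2],[0,0,0,0,0,0.002,0.2]]';python3 -m creep '[[0,0,0,0,0,0.0005,0.2],[0,0,0,0,0,0.001,0.2],[0,0,0,0,0,0.0015,0.2],[0,0,0,0,0,0.002,0.2],[0,0,0,0,0,0.0025,0.2],[0,0,0,0,0,0.003,0.2],[0,0,0,0,0,0.003,0.2],[0,0,0,0,0,0.003,0.2]]'
```

```text
clock: 24.45
tool_pos: [0.5807, -0.0085, 0.1786]
orientation: [180.0, 0.0, 161.0]
force: [-1.8, -0.2, 3.6]
opening: 0.0276
clock: 25.12
tool_pos: [0.5807, -0.0085, 0.1756]
orientation: [180.0, 0.0, 161.0]
force: [-1.9, 0.3, 4.3]
opening: 0.028
```

At 5 mm down the spring should give 8.5 N less about 3.9 N of stack weight; I read 4.3 N, which fits.

```bash
python3 -m creep '[[0,0,0,0,0,0.0005,0.2],[0,0,0,0,0,0.001,0.2],[0,0,0,0,0,0.0015,0.2],[0,0,0,0,0,0.002,0.2],[0,0,0,0,0,0.0025,0.2],[0,0,0,0,0,0.003,0.2],[0,0,0,0,0,0.0035,0.2],[0,0,0,0,0,0.004,0.2],[0,0,0,0,0,0.0045,0.2],[0,0,0,0,0,0.0049,0.2],[0,0,0,0,0,0.0049,0.2],[0,0,0,0,0,0.0049,0.2]]';python3 -m creep '[[0,0,0,0,0,0,0.2],[0,0,0,0,0,0,0.2],[0,0,0,0,0,0,0.2],[0,0,0,0,0,0,0.2]]';python3 -c "
from h import *
im=ctrl.snapshot('side');cv2.imwrite('pics/side14.png',im)
cv2.imwrite('pics/s14.png',cv2.resize(im[220:290,275:350],None,fx=8,fy=8,interpolation=cv2.INTER_NEAREST))
cv2.imwrite('pics/top14.png',ctrl.snapshot('top'))
print(ctrl.get_obs())"
```

```text
clock: 26.12
tool_pos: [0.5808, -0.0085, 0.1711]
orientation: [180.0, 0.0, 161.0]
force: [-2.1, 0.2, 8.8]
opening: 0.0279
clock: 26.45
tool_pos: [0.5808, -0.0085, 0.1711]
orientation: [180.0, 0.0, 161.0]
force: [-2.1, 0.7, 7.6]
opening: 0.0278
{'clock': 26.55, 'joint_pos': array([ 1.84491431e+01,  1.78801968e+01, -2.05024358e+01,  1.32408068e-02,
       -5.15985874e+01, -1.27426013e+02]), 'qvel': array([-0.03390268, -0.00995381, -0.04927247, -0.03343643, -0.0396868 ,
        0.05200626]), 'tau': array([-1.14459784e-01, -4.57191145e+01,  2.31763691e+01,  5.19176826e+00,
        8.91149808e-01,  6.85152350e-03]), 'tool_pos': array([ 0.58078371, -0.00849685,  0.17108287]), 'orientation': array([1.79996830e+02, 2.12212253e-02, 1.61031353e+02]), 'force': array([-3.59956004, -0.19466155,  7.68819968]), 'moment': array([-0.0125926 ,  1.0238625 , -0.04895017]), 'opening': 0.027892131965347025}
```

View pics/s14.png

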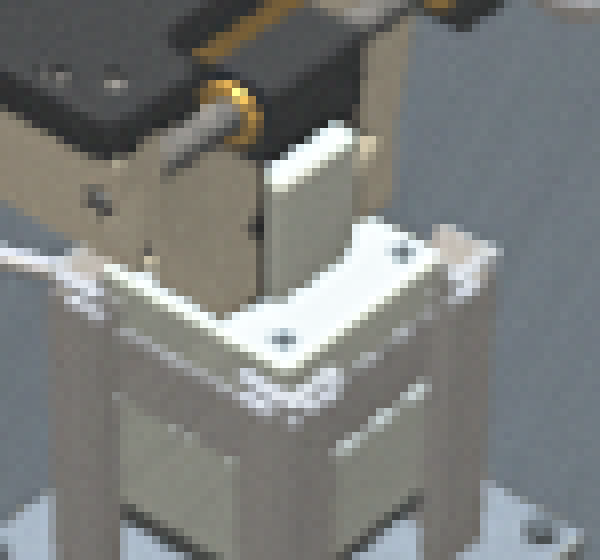

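View pics/side14.png

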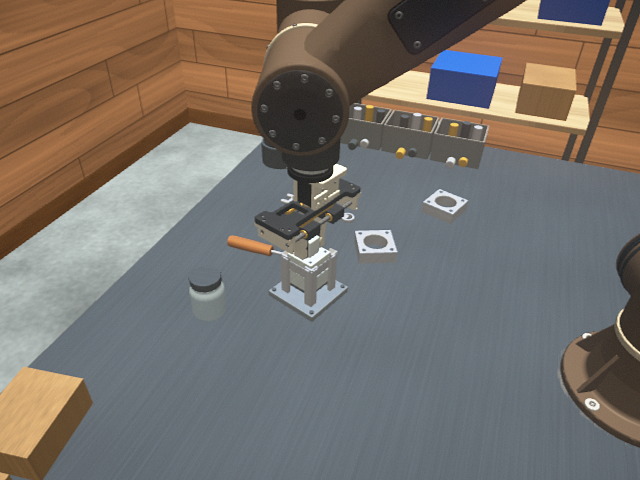

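The cover sits in the pocket with its flange near the post tops, and nothing else has moved. I'll check the flange height from the hole pixels, (284,340) and (404,250).

```bash
python3 -c "
from h import *
f=lambda p:np.array(p)/8+[275-.5,220-.5]
for px,xy in((f((284,340)),(.5682,.0185)),(f((404,250)),(.5546,-.0211))):
    for z in(.101,.102,.103,.104,.105,.107): print(z,proj('side',[*xy,z])[0]-px)"
```

```text
0.101 [0.03699333 1.06830641]
0.102 [0.04447041 0.63720565]
0.103 [0.05195745 0.20553013]
0.104 [ 0.05945449 -0.22672131]
0.105 [ 0.06696153 -0.65954982]
0.107 [ 0.08200572 -1.52694265]
0.101 [-0.23263639  1.35506461]
0.102 [-0.21581392  0.92851789]
0.103 [-0.19896963  0.50141787]
0.104 [-0.18210348  0.07376348]
0.105 [-0.16521542 -0.35444638]
0.107 [-0.13137341 -1.21253679]
```

The camera gives about 103.7 mm and the TCP gives 103.6 mm, so I'll go another 0.6 mm down.

```bash
python3 -m creep '[[0,0,0,0,0,0.0003,0.2],[0,0,0,0,0,0.0006,0.2],[0,0,0,0,0,0.0006,0.2],[0,0,0,0,0,0.0006,0.2],[0,0,0,0,0,0.0006,0.2],[0,0,0,0,0,0.0006,0.2]]';python3 -c "
from h import *
o=ctrl.get_obs();print(o['clock'],o['tool_pos'],o['force'])
a=cv2.imread('pics/top0.png');b=ctrl.snapshot('top')
cv2.imwrite('pics/t15.png',b)"
```

```text
clock: 27.05
tool_pos: [0.5808, -0.0085, 0.1706]
orientation: [180.0, 0.0, 161.0]
force: [-2.2, 0.9, 8.6]
opening: 0.0278
27.05 [ 0.58080518 -0.00847562  0.17056155] [-2.15847595  0.90332425  8.61517277]
```

View pics/t15.png

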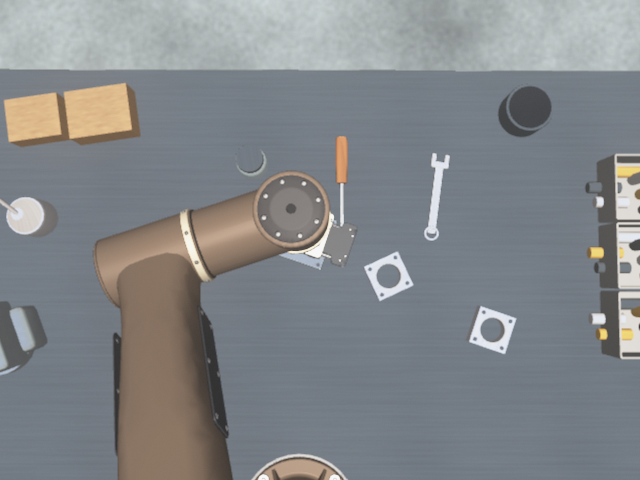

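The wrench (437,195), screwdriver (342,180), jar (251,160) and look-alikes are all where they started. Handing in.

```bash
python3 -c "
from plant import ctrl
print(ctrl.close_job())"
```

```text
the job is handed in; nothing more can be done
None
```

The pump is assembled in the nest: body, then spacer, then cover with its stub up. I let go of the body and spacer once each was seated. I handed the job in at about 27 s, with the gripper still holding the cover pressed down.

- **Press depth:** the final TCP height of 0.1706 m puts the flange's upper face at about 103.1 mm, against the posts' 103 mm. The side camera gave about 103.7 mm just before the last 0.6 mm of pressing. I took no flange measurement from the camera after that.
- **Force:** the wrist read about 8.6 N upward. With roughly 3.9 N of stack weight that is about 12 N on the spring. The platen is about 10 mm down, well short of its 24 mm stop.
- **Bystanders:** the last top view showed the wrench, screwdriver, jar and both larger look-alikes where they started.
- **Disagreements:** the two cameras differed by 1 to 3 mm in position. The side view matched the tool position better, so I aligned each part to the nest in that view. One rough corner reading of the cover was inconsistent, so I discarded it and used the screw holes, which agreed to about 0.6 mm.

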